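Light up the wiper arm in the clip

ROBOT

A 7-joint arm with a two-finger parallel gripper is mounted at the origin on the work surface. World frame = base frame: x ahead of the robot, y to its left, z up, the work surface at z = 0. Lengths are in m, angles in rad, forces in N, time in s.
With the tool pointing down it reaches from about 0.4 to 0.875 m from the base axis. Payload 19.3 kg.
Tool frame: the origin (TCP) lies at the very end of the fingers, on their centre line; the grasp point (between the pads) lies 19 mm behind it; z points along the fingers, y is the direction in which the jaws open and shut (so a half turn about z gives the same grasp; the last joint's range is limited). The gripper opens to 85 mm and grips with 20 to 120 N. Pads are 22 mm wide; open, the fingers measure 114 mm over their backs; the gripper's body (76 mm by 85 mm) begins 54 mm behind the grasp point. The pads swing forward as they close: fully open they stand 13 mm farther back than shut.
Start: joints at [-1.204, 0.521, -0.036, 1.599, 0.021, 1.021, -0.113], TCP at [0.264, 0.566, 0.192] pointing down, gripper open.
Joint ranges: [-2.91, 2.91], [-0.3, 2.13], [-1.5, 1.42], [0.17, 2.43], [-1.26, 4.41], [0.16, 1.93], [-2.52, 2.52]. Speed limits (rad/s): [1.89, 1.89, 2.39, 2.39, 3.01, 3.01, 3.01].

INTERFACE

Orientations are given as [roll, pitch, yaw] about the fixed x, y, z axes, in that order (R = Rz(yaw) Ry(pitch) Rx(roll)).
In Python, from workcell import bot, grab_frame, calibration, workorder gives the robot as it stands.
- The arm moves only by the tool move_arm, never from a script. Its arguments are lists of equal length, an entry for each row: "jaw": the closure in counts, from 0 (fully open) to 255 (shut); "dp": the shift along the tool's x, y, z in units of 800 mm (1.0 is 800 mm), a list of three; "rotation": the turn, a rotation vector about the tool's x, y, z in units of pi rad (1.0 is pi rad), a list of three. In form: {"jaw": [jaw, ...], "dp": [[dx, dy, dz], ...], "rotation": [[rx, ry, rz], ...]}. A call has 1 to 10 rows; each row shifts and turns the commanded pose from where the row before left it, along the tool's axes as they then stand; what a row does not reach is not made up. A row lasts 1/8 s, in which the tool goes at most 62.5 mm and 10.7 degrees, less where a joint would pass 70% of its speed; a pose out of reach is approached as far as the arm can. A call with a number of a shift or a turn outside -1 to 1 is refused whole. A call with a gripper value outside its range is refused whole. The fingers move at their own pace and stop on an object; "squeeze" is the grip in N (left out, the last holds). Time passes only in rows, so rows that do not move let the fingers close. It gives the time, the measured TCP pose, the force and the opening at its end, in the units of the state.
- bot.observe(): the state, without advancing time (a new reading comes with each control period).
- grab_frame(name): name is "side" or "top"; returns the picture (480x640x3 uint8, blue, green, red); there is no depth.
- calibration(name): a dict with "camera_matrix" (3x3 intrinsics, pixels), "T" (4x4, takes a point from camera to world coordinates). Camera axes: x right, y down, z forward; pixel columns grow to the right and rows downward; lengths in m; the calibration is good to about 2 mm. A picture is of the moment at which its call begins. calibration takes no time and is no camera call.
- workorder.job_done(): hands the job in, once; it reports no verdict.
The state is a dict: "clock": time; "qpos": joint angles; "qd": joint speeds; "joint_efforts": joint torques, N m; "position": TCP position; "tool_rot": TCP orientation; "force": force on the tool from outside, world axes, zero at the start; "moment": the same for the moment, N m; "grip_width": finger opening in m.
Only numpy, scipy, OpenCV 4.12 (cv2) and the standard library are available. Lean on these libraries where they do the work, as an engineer would, in place of code of your own. Each camera call takes 0.05 s, during which the arm holds its last target. There are 200 camera calls.

TASK

Lift the little work light out of its white charging dock, set it down flat, switch side up, on the black rubber mat and let go of it. While it lies on the mat, slide the small switch in its recess all the way towards the lens to turn it on; then pick the light up again another way and lay it flat and centred in the steel U-bracket, lens towards the clamped wiper arm, still switched on. Keep it switch side up throughout, do not drop or slam it, and leave the jug, funnel, scraper and wooden block where they are.

Things in the scene. Friction and masses are not known exactly. Their poses are not given: they have to be found in the camera images.
- light: loose pocket work light: grey block 64 (x) x 44 (y) x 28 mm high (z), 0.25 kg. Origin: centre of its underside; +x to the lens end, which has an aluminium face and rim. In its top a centred flat-floored recess 50 (x) x 30 (y) x 6 mm deep, with the switch nub flush with the top. Starts lying switch up in the dock, its ends shut in, its long sides free
- switch (a joint): travel of the switch nub: 0 = off (nub centre 8 mm from the light's centre towards the lens), 0.012 m = fully on (20 mm from the centre), moves along the light's +x; stays where it is left; takes about 1 N to slide, with no spring. Starts off (0 to 1 mm)
- switch_top (a point): centre of the top of the switch nub, a black ribbed block 7 mm (along the light's x) x 12 mm (y) x 6 mm high on the recess floor, level with the light's top. When off, 29 mm of free recess lie behind it (on the side away from the lens), room for one fingertip
- lens (a point): centre of the lens face: on the light's +x end face, 32 mm from the light's centre, 14 mm above its underside
- dock: fixed white plastic charging dock: floor plate 94 (x) x 44 (y) mm, 6 mm thick, on which the light lies along x, lens to +x, between two end cheeks 12 mm thick, 32 mm high from the bench, inner faces 70 mm apart. Open along both long sides. Origin at the centre of its underside
- mat: fixed black rubber mat, 160 x 160 mm, 4 mm thick. Origin at the centre of its underside; top at 4 mm
- bracket: fixed steel U-bracket: floor 40 mm long (x), floor top at 6 mm; side walls 3 mm thick, 32 mm high from the bench, 52 mm apart inside (y); both ends open. A foot 3 mm thick sticks out 18 mm beside each wall. Origin: centre of its underside; +x points to the wiper arm (fixed, 200 mm off, 70 mm high). The light goes centred in it, lens to +x, 12 mm overhang each end, sides out of reach
- jug: closed white plastic jug, bystander, loose, 80 x 130 x 220 mm high; origin at the centre of its underside
- funnel: stainless funnel standing mouth down, bystander, loose, 110 mm across, 120 mm high; origin at the centre of its underside
- scraper: red plastic scraper lying flat, bystander, loose, 145 mm long (x, -70 to +75), blade 65 mm wide, up to 14 mm high; origin on its underside
- block: small wooden block, bystander, loose, 60 x 40 x 35 mm high; origin at the centre of its underside
Things that resemble listed ones, but are neither listed nor needed, are in the scene too. Leave any red look-alike of the light alone.

How it is judged:
On the way, in this order (a step that is already met when the one before it is completed fails the run):
1. the light lies flat on the mat, let go, still switched off (x of light in the frame of mat between -0.075 and 0.075 m and y of light in the frame of mat between -0.075 and 0.075 m and z of light in the frame of mat below 0.009 m and angle between light's own z axis and vertical below 0.1 rad and contact force between the fingers and light below 0.1 N and linear speed of light below 0.02 m/s and value of joint switch below 0.004 m), for 0.2 s.
2. the switch is slid on while the light lies on the mat (x of light in the frame of mat between -0.075 and 0.075 m and y of light in the frame of mat between -0.075 and 0.075 m and z of light in the frame of mat below 0.009 m and angle between light's own z axis and vertical below 0.1 rad and value of joint switch above 0.0095 m), for 0.2 s.
At the end, for the whole second after the job is handed in: the light lies flat (within 0.1 rad) on the bracket's floor, its centre within 10 mm along and 7 mm across of the bracket's centre, lens towards the wiper arm, switch at 9.5 mm or more of its 12 mm, released and at rest (x of light in the frame of bracket between -0.01 and 0.01 m and y of light in the frame of bracket between -0.007 and 0.007 m and z of light in the frame of bracket below 0.01 m and angle between light's own z axis and vertical below 0.1 rad and x of lens in the frame of bracket above 0.015 m and value of joint switch above 0.0095 m and contact force between the fingers and light below 0.1 N and linear speed of light below 0.02 m/s); the robot touches nothing.
It fails at once if a bystander disturbed: jug, funnel, scraper or block moved over 20 mm (distance of any of jug, funnel, scraper, block from where it was at the start of the episode above 0.02 m).
It fails at once if the light tipped by more than 0.6 rad (angle between light's own z axis and vertical above 0.6 rad).
It fails at once if the light dropped or slammed down on mat or bracket (over 60 N) (contact force between light and mat above 60 N or contact force between light and bracket above 60 N).
It also fails if it takes over 64 s, if anything falls off the work surface, if the arm or the gripper's body presses on something with over 40 N, if the wrist force passes 120 N, or if a joint passes its speed limit or range.

## Working session

There is one attempt and no reset: what is moved stays moved. The work goes in short steps, Python scripts to look and compute and a tool call to move; the robot and the scene stay as the last step left them, time stands still between calls to the robot, and variables do not carry over. Pictures are saved under pics/ and viewed, about 8 in all and at most 12, crops included, and the job is handed in when it is done.

Besides the shell and the picture viewer there is one more tool, called after ">>>" by a JSON object that holds its "method" and its "body", one argument or row to a line. move_arm: Moves the arm, as the interface text tells. Shifts and turns lie within -1 to 1; 1 stands for 800 mm of shift or pi rad of turn. Its arguments: {"type":"object","properties":{"jaw":{"type":"array","items":{"type":"number"}},"dp":{"type":"array","items":{"type":"array","items":{"type":"number","minimum":-1,"maximum":1}}},"rotation":{"type":"array","items":{"type":"array","items":{"type":"number","minimum":-1,"maximum":1}}},"squeeze":{"type":"number"}},"required":["jaw","dp","rotation"]}

```bash
mkdir -p pics; ls
python3 - <<'E'
from workcell import bot, grab_frame, calibration
import cv2,numpy as np
for n in ("top","side"):
    cv2.imwrite(f"pics/{n}0.png",grab_frame(n)); c=calibration(n); print(n,np.round(c["camera_matrix"],1).tolist(),np.round(c["T"],3).tolist())
s=bot.observe(); print({k:np.round(v,3).tolist() for k,v in s.items()})
E
```

```text
pics
top [[451.1, 0.0, 317.9], [0.0, 451.1, 242.6], [0.0, 0.0, 1.0]] [[0.014, -0.973, 0.23, 0.25], [-1.0, -0.013, 0.004, -0.043], [-0.001, -0.23, -0.973, 1.095], [0.0, 0.0, 0.0, 1.0]]
side [[552.0, 0.0, 322.1], [0.0, 552.0, 234.8], [0.0, 0.0, 1.0]] [[-0.992, -0.064, 0.11, 0.3], [-0.126, 0.595, -0.794, 1.28], [-0.015, -0.802, -0.598, 1.046], [0.0, 0.0, 0.0, 1.0]]
{'clock': 0.1, 'qpos': [-1.204, 0.522, -0.036, 1.6, 0.021, 1.021, -0.113], 'qd': [0.001, -0.002, 0.0, 0.0, 0.0, -0.001, -0.001], 'joint_efforts': [0.005, -92.85, 1.984, -37.053, 0.018, 0.006, 0.0], 'position': [0.264, 0.566, 0.192], 'tool_rot': [-3.141, 0.0, 2.705], 'force': [-0.762, -0.513, 0.086], 'moment': [-0.003, 0.02, 0.047], 'grip_width': 0.085}
```

View pics/top0.png

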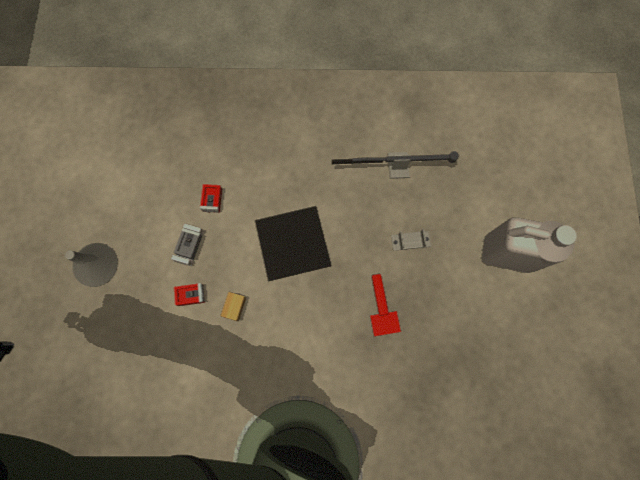

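View pics/side0.png

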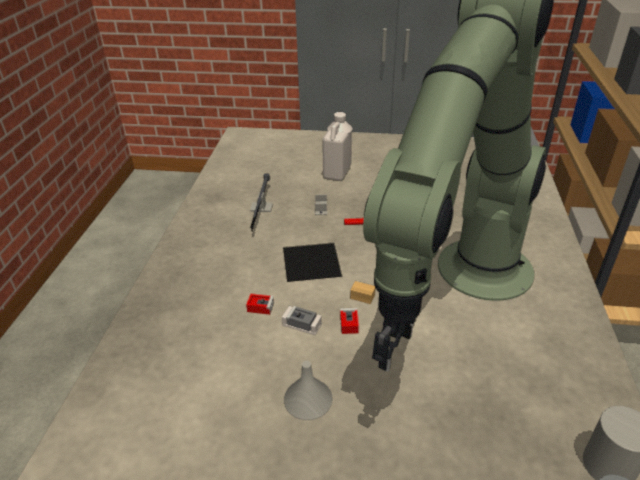

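Candidates for the light, in top-view pixels: red look-alikes at (211,197) and (189,294), and the grey block between white cheeks at (187,244). I choose the grey one in the dock. The mat is at (293,243), the bracket at (411,241) and the wiper arm at (395,160).

```bash
cat > h.py <<'E'
import cv2,numpy as np
from workcell import bot, grab_frame, calibration
def ray(n,p,z):
    c=calibration(n);T=np.array(c["T"]);d=T[:3,:3]@np.linalg.inv(c["camera_matrix"])@[p[0],p[1],1]
    o=T[:3,3];return o+d*(z-o[2])/d[2]
def proj(n,P):
    c=calibration(n);T=np.array(c["T"]);q=np.array(c["camera_matrix"])@(T[:3,:3].T@(np.array(P)-T[:3,3]));return q[:2]/q[2]
def crop(im,c,w,h,s): 
    x,y=int(c[0]-w/2),int(c[1]-h/2);return cv2.resize(im[y:y+h,x:x+w],None,fx=s,fy=s,interpolation=cv2.INTER_CUBIC)
def rect(n,mask,z):
    """largest blob -> world centre, minAreaRect sizes and angle of long side, on plane z"""
    cs,_=cv2.findContours(mask.astype(np.uint8)*255,cv2.RETR_EXTERNAL,cv2.CHAIN_APPROX_NONE)
    k=max(cs,key=cv2.contourArea)[:,0,:]
    W=np.array([ray(n,p,z)[:2] for p in k],np.float32)
    r=cv2.minAreaRect(W*1000);b=cv2.boxPoints(r);e=max(b[1]-b[0],b[2]-b[1],key=np.linalg.norm)
    return np.array(r[0])/1000,np.array(r[1]),np.arctan2(e[1],e[0])
E
python3 - <<'E'
from h import *
t=cv2.imread("pics/top0.png");s=cv2.imread("pics/side0.png")
a=np.hstack([crop(t,(187,244),50,50,8),crop(t,(411,241),50,50,8)])
b=np.hstack([crop(s,(302,319),50,25,8),crop(s,(321,205),50,25,8)])
cv2.imwrite("pics/c1.png",np.vstack([a,b]))
print("mat",rect("top",(t.max(2)<30)&(np.indices((480,640))[1]>240)&(np.indices((480,640))[1]<345)&(np.indices((480,640))[0]>195)&(np.indices((480,640))[0]<290),.004))
for n,p,z in [("dock",(187,244),.032),("brk",(411,241),.006),("wip",(395,160),.07),("jug",(535,245),0.1),("fun",(95,265),0),("blk",(233,306),.035),("red1",(211,197),.03),("red2",(189,294),.03),("scr",(383,305),.01)]: print(n,ray("top",p,z).round(3))
E
```

```text
mat (array([0.50861359, 0.00089713]), array([1.79018855, 7.10322475]), np.float32(-0.7540308))
dock [0.494 0.279 0.032]
brk [ 0.515 -0.269  0.006]
wip [ 0.702 -0.224  0.07 ]
jug [ 0.486 -0.53   0.1  ]
fun [0.445 0.511 0.   ]
blk [0.346 0.158 0.035]
red1 [0.615 0.229 0.03 ]
red2 [0.373 0.265 0.03 ]
scr [ 0.355 -0.196  0.01 ]
```

View pics/c1.png

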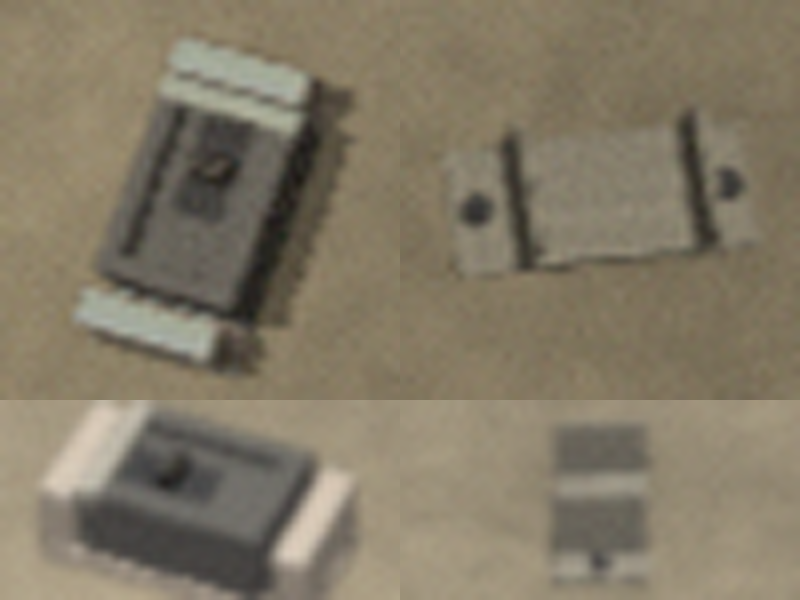

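The close crop confirms the grey light sits between the white cheeks. The bright lens rim is at its upper end and the nub at about (188,240). The bracket's two bolt holes are at about (395,242) and (427,238).

```bash
cat >> h.py <<'E'
def yawof(v): return np.arctan2(v[1],v[0])
E
python3 - <<'E'
from h import *
t=cv2.imread("pics/top0.png")
f=lambda x,y,ox,oy:((x+.5)/8-.5+ox,(y+.5)/8-.5+oy)
D=lambda x,y,z:ray("top",f(x,y,162,219),z)
S=lambda x,y,z:ray("side",f(x,y-400,277,307),z)
B=lambda x,y,z:ray("top",f(x-400,y,386,216),z)
SB=lambda x,y,z:ray("side",f(x-400,y-400,296,193),z)
u,l=D(240,73,.032),D(147,325,.032);print("cheeks",u,l,(u+l)/2,yawof(u-l),np.linalg.norm(u-l))
q=[D(165,75,.034),D(305,110,.034),D(240,310,.034),D(100,272,.034)];print("light",np.mean(q,0),yawof(q[0]-q[3]),yawof(q[1]-q[2]),np.linalg.norm(q[0]-q[3]),np.linalg.norm(q[0]-q[1]))
print("nub",D(213,165,.034), S(172,468,.034))
L,R=B(455,216,.003),B(748,182,.003);print("brk feet",(L+R)/2,yawof(L-R)-np.pi/2,np.linalg.norm(L-R))
L,R=B(475,210,.003),B(730,184,.003);print("brk bolts",(L+R)/2,yawof(L-R)-np.pi/2)
print("side near wall/foot bolt",SB(600,562,.003), "dk region"); 
gray=t.max(2); m=np.zeros((480,640),np.uint8); m[195:290,240:345]=1
vals=t[195:290,240:345].max(2); print(np.percentile(vals,[5,30,50,60,70]))
mm=(cv2.medianBlur(t,5).max(2)<55)&(m>0)
print("mat",rect("top",mm,.004))
E
```

```text
cheeks [0.53492312 0.27090001 0.032     ] [0.45625073 0.29271762 0.032     ] [0.49558693 0.28180881 0.032     ] -0.27052390949553073 0.08164161818954874
light [0.49729464 0.27872672 0.034     ] -0.23092164982485172 -0.23549388355083603 0.06323540702087217 0.044718778466398885
nub [0.50544706 0.27623669 0.034     ] [0.50453686 0.2846333  0.034     ]
brk feet [ 0.51706051 -0.26919383  0.003     ] 0.13145263312956001 0.09234204833675123
brk bolts [ 0.51770295 -0.26951024  0.003     ] 0.11730346255994539
side near wall/foot bolt [ 0.5130537  -0.22670055  0.003     ] dk region
[ 30.  38. 128. 133. 136.]
mat (array([0.50735248, 0.02537653]), array([157.8400116 , 157.37991333]), np.float32(0.2596063))
```

```bash
cat >> h.py <<'E'
from scipy.spatial.transform import Rotation as Ro
def plan(P,yaw=None,step=.04):
    """shift to world P in present tool axes if yaw None, else after the turn to yaw (tool down)"""
    s=bot.observe();p=np.array(s["position"]);R=Ro.from_euler("xyz",s["tool_rot"])
    if yaw is not None:
        G=Ro.from_euler("xyz",[np.pi,0,yaw]);r=(R.inv()*G).as_rotvec()/np.pi
        n=int(np.ceil(np.linalg.norm(r)*180/8));print("turn rows",n,(r/max(n,1)).round(5));R=G
    d=R.inv().apply(np.array(P)-p)/.8;n=int(np.ceil(np.linalg.norm(d)*.8/step));print("shift total",d.round(5),"rows",n,"each",(d/max(n,1)).round(5))
def st():
    s=bot.observe();print(round(s["clock"],2),np.round(s["position"],4),np.round(s["tool_rot"],3),"F",np.round(s["force"],2),"w",round(s["grip_width"],4),"q7",round(s["qpos"][6],2))
E
python3 -c "
from h import *
plan([.4965,.280,.13],np.pi-.25)"
```

```text
turn rows 2 [-0.00016 -0.      -0.02974]
shift total [-0.36966 -0.27459  0.0775 ] rows 10 each [-0.03697 -0.02746  0.00775]
```

>>> {"method": "move_arm", "body": {
  "jaw": [0,0],
  "dp": [
    [0,0,0],
    [0,0,0]
  ],
  "rotation": [
    [0,0,-0.0297],
    [0,0,-0.0297]
  ],
  "squeeze": 30
}}

```text
clock: 0.35
position: [0.2643, 0.5661, 0.1922]
tool_rot: [-3.141, -0.0, 2.895]
force: [-0.5, -0.4, 0.2]
grip_width: 0.0857
```

>>> {"method": "move_arm", "body": {
  "jaw": [0,0,0,0,0,0,0,0,0,0],
  "dp": [
    [-0.037,-0.0275,0],
    [-0.037,-0.0275,0],
    [-0.037,-0.0275,0],
    [-0.037,-0.0275,0],
    [-0.037,-0.0275,0],
    [-0.037,-0.0275,0.015],
    [-0.037,-0.0275,0.015],
    [-0.037,-0.0275,0.015],
    [-0.037,-0.0275,0.015],
    [-0.037,-0.0275,0.015]
  ],
  "rotation": [
    [0,0,0],
    [0,0,0],
    [0,0,0],
    [0,0,0],
    [0,0,0],
    [0,0,0],
    [0,0,0],
    [0,0,0],
    [0,0,0],
    [0,0,0]
  ]
}}

```text
clock: 1.6
position: [0.4973, 0.2788, 0.1319]
tool_rot: [-3.141, -0.0, 2.891]
force: [0.5, 1.1, 0.9]
grip_width: 0.0852
```

```bash
python3 -c "
from h import *
st();plan([.4965,.280,.008],np.pi-.25)
a=grab_frame('top');b=grab_frame('side')
s=bot.observe();print(proj('top',[.4965,.28,.034]),proj('side',[.4965,.28,.034]))
cv2.imwrite('pics/c2.png',np.hstack([crop(a,(190,240),80,100,5),crop(b,(302,300),80,100,5)]))
"
```

```text
1.6 [0.4973 0.2788 0.1319] [-3.141 -0.     2.891] F [0.51 1.07 0.94] w 0.0852 q7 0.69
turn rows 1 [-9.e-05 -8.e-05 -3.e-05]
shift total [0.00128 0.00123 0.15492] rows 4 each [0.00032 0.00031 0.03873]
[186.33851072 242.7607769 ] [301.43354623 314.03434061]
```

View pics/c2.png

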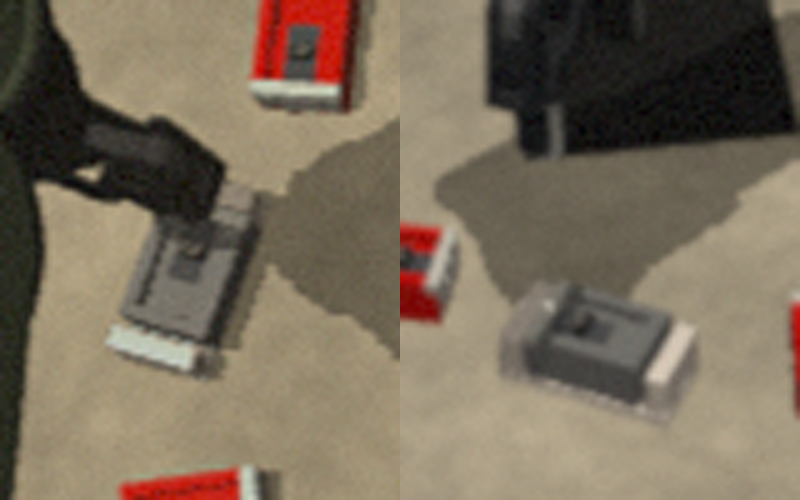

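The light is where I computed it: top-crop centre at about (186,243), side at about (301,315). The gripper is clear of both red blocks, so I'll descend and grip.

>>> {"method": "move_arm", "body": {
  "jaw": [0,0,0,0,0,0,0],
  "dp": [
    [0.0012,0.0012,0.03],
    [0,0,0.04],
    [0,0,0.04],
    [0,0,0.03],
    [0,0,0.015],
    [0,0,0],
    [0,0,0]
  ],
  "rotation": [
    [0,0,0],
    [0,0,0],
    [0,0,0],
    [0,0,0],
    [0,0,0],
    [0,0,0],
    [0,0,0]
  ]
}}

```text
clock: 2.58
position: [0.4965, 0.2814, 0.0094]
tool_rot: [3.141, 0.001, 2.891]
force: [-0.1, 0.8, -0.2]
grip_width: 0.0853
```

>>> {"method": "move_arm", "body": {
  "jaw": [255,255,255,255,255,255,255,255],
  "dp": [
    [0,0,0],
    [0,0,0],
    [0,0,0],
    [0,0,0],
    [0,0,0],
    [0,0,0],
    [0,0,0],
    [0,0,0]
  ],
  "rotation": [
    [0,0,0],
    [0,0,0],
    [0,0,0],
    [0,0,0],
    [0,0,0],
    [0,0,0],
    [0,0,0],
    [0,0,0]
  ],
  "squeeze": 30
}}

```text
clock: 3.58
position: [0.496, 0.281, 0.0085]
tool_rot: [-3.142, -0.0, 2.891]
force: [1.1, -0.2, -0.7]
grip_width: -0.0001
```

>>> {"method": "move_arm", "body": {
  "jaw": [255,255,255,255,255,255],
  "dp": [
    [0,0,-0.01],
    [0,0,-0.02],
    [0,0,-0.03],
    [0,0,-0.03],
    [0,0,-0.01],
    [0,0,0]
  ],
  "rotation": [
    [0,0,0],
    [0,0,0],
    [0,0,0],
    [0,0,0],
    [0,0,0],
    [0,0,0]
  ]
}}

```text
clock: 4.32
position: [0.4963, 0.2812, 0.0891]
tool_rot: [3.141, 0.001, 2.891]
force: [-0.5, 0.5, 0.8]
grip_width: 0.0
```

```bash
python3 -c "
from h import *
st();plan([.507,.025,.09],np.pi-.25)
a=grab_frame('top');b=grab_frame('side')
cv2.imwrite('pics/c3.png',np.hstack([crop(a,(190,240),80,100,5),crop(b,(302,290),80,100,5)]))
"
```

```text
4.33 [0.4963 0.2812 0.0891] [3.141e+00 1.000e-03 2.891e+00] F [-0.48  0.5   0.81] w 0.0 q7 0.68
turn rows 1 [ 2.6e-04  2.4e-04 -8.0e-05]
shift total [-0.09222 -0.30695 -0.00111] rows 7 each [-0.01317 -0.04385 -0.00016]
```

View pics/c3.png

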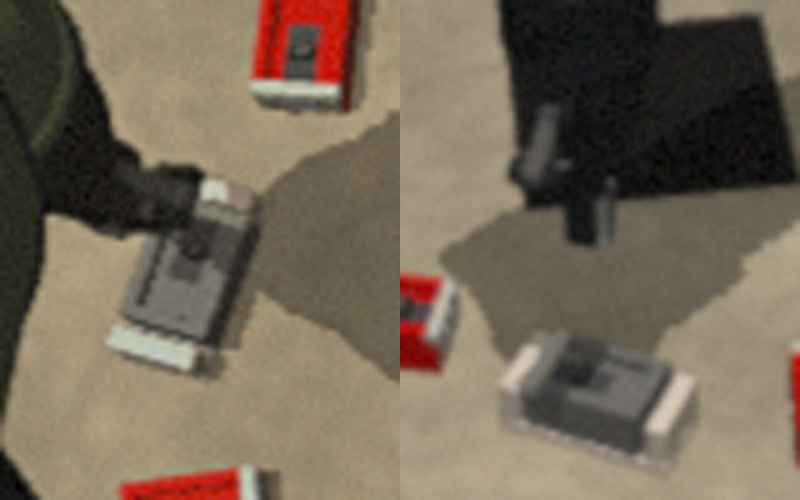

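The jaws shut on nothing (width 0) and the light is still in the dock. I'll compare the seen fingertip, side at about (300,288), with the projected TCP.

```bash
python3 -c "
from h import *
p=bot.observe()['position'];print(proj('side',p),proj('top',p),proj('side',np.array(p)+[0,0,.03]))
print('nub',proj('side',[.505,.28,.034]))
a=cv2.imread('pics/c3.png')
print(ray('side',(300,288),.089), ray('side',(300,288),.11))
b=grab_frame('side');a=grab_frame('top')
cv2.imwrite('pics/c4.png',np.hstack([crop(a,(180,235),50,75,8),crop(b,(302,285),50,75,8)]))
"
```

```text
[300.88995571 298.92056966] [179.26934764 237.68787284] [300.43587816 290.07238594]
nub [298.17453206 313.77128876]
[0.5041871  0.24194379 0.089     ] [0.49971779 0.26472931 0.11      ]
```

View pics/c4.png

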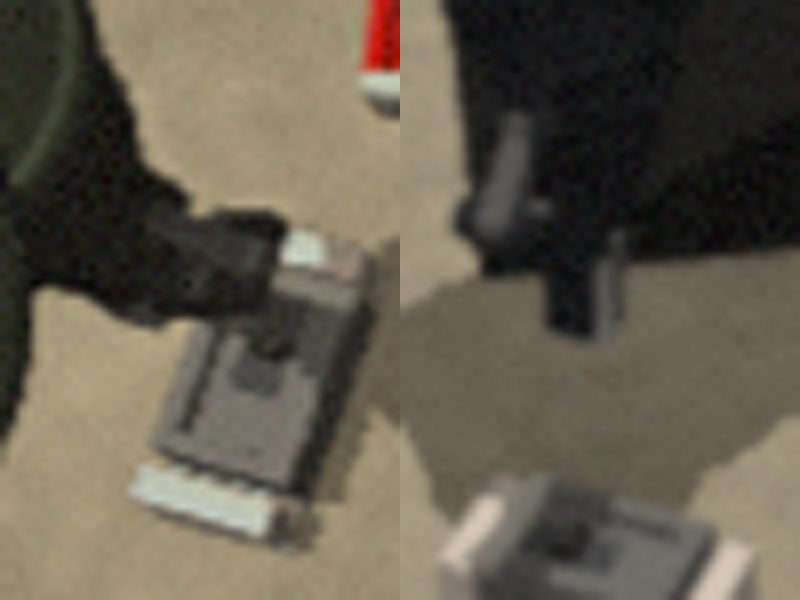

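The tip sits at about (300,290) in the side view, while the reported TCP projects to (301,299). That puts the real fingertips about 30 mm above the reported TCP, so the jaws closed just over the light's top. I'll reopen and descend further in small steps, watching the force.

>>> {"method": "move_arm", "body": {
  "jaw": [0,0,0,0,0,0,0,0],
  "dp": [
    [0,0,0],
    [0,0,0],
    [0,0,0],
    [0,0,0],
    [0,0,0.03],
    [0,0,0.03],
    [0,0,0.03],
    [0,0,0.01]
  ],
  "rotation": [
    [0,0,0],
    [0,0,0],
    [0,0,0],
    [0,0,0],
    [0,0,0],
    [0,0,0],
    [0,0,0],
    [0,0,0]
  ]
}}

```text
clock: 5.52
position: [0.4954, 0.2807, 0.0074]
tool_rot: [-3.14, -0.001, 2.891]
force: [0.1, -0.2, -0.0]
grip_width: 0.0851
```

>>> {"method": "move_arm", "body": {
  "jaw": [0,0,0,0],
  "dp": [
    [0,0,0.005],
    [0,0,0.005],
    [0,0,0.005],
    [0,0,0]
  ],
  "rotation": [
    [0,0,0],
    [0,0,0],
    [0,0,0],
    [0,0,0]
  ]
}}

```text
clock: 6.02
position: [0.496, 0.281, -0.0035]
tool_rot: [-3.142, -0.0, 2.891]
force: [-0.0, -0.2, 0.0]
grip_width: 0.0852
```

```bash
python3 -c "
from h import *
st()
a=grab_frame('top');b=grab_frame('side')
cv2.imwrite('pics/c5.png',np.hstack([crop(a,(180,235),50,75,8),crop(b,(302,305),50,75,8)]))
"
```

```text
6.03 [ 0.496   0.281  -0.0035] [-3.142 -0.     2.891] F [-0.   -0.19  0.  ] w 0.0852 q7 0.67
```

View pics/c5.png

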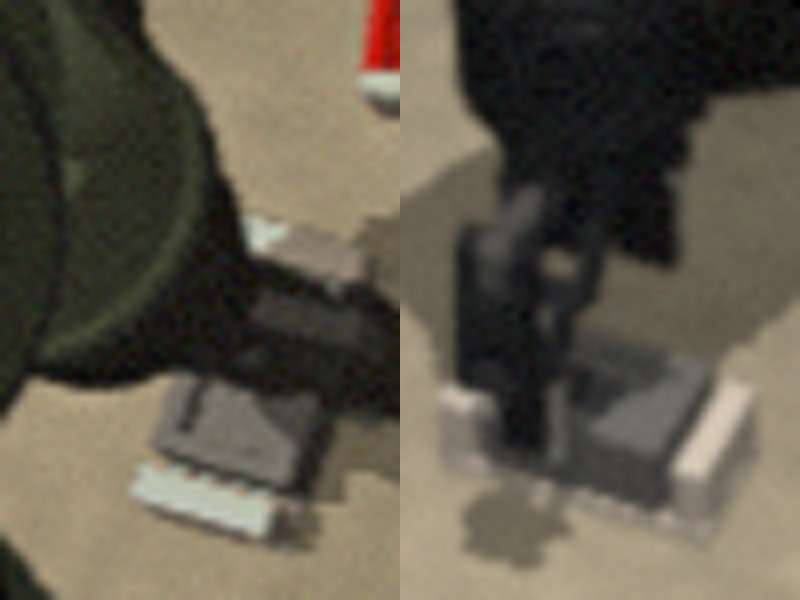

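```bash
python3 -c "
from h import *
st()
p=np.array([.496,.281,0]);d=np.array([.247,.969,0])
for o in (42.5,50,57):
  for z in (.01,.02,.03,.04): print(o,z,proj('side',p+d*o/1000+[0,0,z]).round(1))
x=np.array([.969,-.247,0])
for a,b in((32,22),(-32,22)): print('light side bottom',proj('side',p+x*a/1e3+d*b/1e3+[0,0,.006]).round(1),'top',proj('side',p+x*a/1e3+d*b/1e3+[0,0,.034]).round(1))
"
```

```text
6.12 [ 0.4961  0.2811 -0.0033] [3.141 0.    2.891] F [-0.53 -0.39  0.36] w 0.0854 q7 0.67
42.5 0.01 [295.3 332.2]
42.5 0.02 [295.1 329.5]
42.5 0.03 [295.  326.7]
42.5 0.04 [294.8 323.9]
50 0.01 [294.1 334.3]
50 0.02 [293.9 331.5]
50 0.03 [293.8 328.8]
50 0.04 [293.6 326. ]
57 0.01 [293.  336.2]
57 0.02 [292.8 333.5]
57 0.03 [292.6 330.7]
57 0.04 [292.4 327.9]
light side bottom [287.3 324.6] top [286.7 316.9]
light side bottom [310.1 331.1] top [309.8 323.3]
```

The side view shows the open near fingertip at about (293,325), at z of about 0.04 with reported z -0.0035. This confirms the 30 mm offset, and the light is still in place. I'll go 18 mm deeper.

>>> {"method": "move_arm", "body": {
  "jaw": [0,0,0,0,0],
  "dp": [
    [0,0,0.006],
    [0,0,0.006],
    [0,0,0.006],
    [0,0,0.004],
    [0,0,0]
  ],
  "rotation": [
    [0,0,0],
    [0,0,0],
    [0,0,0],
    [0,0,0],
    [0,0,0]
  ]
}}

```text
clock: 6.75
position: [0.4959, 0.2809, -0.0214]
tool_rot: [-3.141, -0.0, 2.891]
force: [0.2, 0.3, 0.3]
grip_width: 0.0853
```

>>> {"method": "move_arm", "body": {
  "jaw": [255,255,255,255,255,255],
  "dp": [
    [0,0,0],
    [0,0,0],
    [0,0,0],
    [0,0,0],
    [0,0,0],
    [0,0,0]
  ],
  "rotation": [
    [0,0,0],
    [0,0,0],
    [0,0,0],
    [0,0,0],
    [0,0,0],
    [0,0,0]
  ],
  "squeeze": 30
}}

```text
clock: 7.5
position: [0.4962, 0.2811, -0.0208]
tool_rot: [3.141, 0.0, 2.891]
force: [0.3, -0.4, 5.3]
grip_width: 0.0438
```

Gripped at 43.8 mm. Now I'll lift.

>>> {"method": "move_arm", "body": {
  "jaw": [255,255,255,255,255,255],
  "dp": [
    [0,0,-0.005],
    [0,0,-0.015],
    [0,0,-0.03],
    [0,0,-0.03],
    [0,0,-0.02],
    [0,0,0]
  ],
  "rotation": [
    [0,0,0],
    [0,0,0],
    [0,0,0],
    [0,0,0],
    [0,0,0],
    [0,0,0]
  ]
}}

```text
clock: 8.25
position: [0.4966, 0.2814, 0.06]
tool_rot: [3.14, 0.001, 2.891]
force: [-0.0, -0.2, -3.4]
grip_width: 0.0434
```

```bash
python3 -c "
from h import *
st();plan([.507,.025,.06],np.pi-.25)
"
```

```text
8.25 [0.4966 0.2814 0.06  ] [3.140e+00 1.000e-03 2.891e+00] F [-0.05 -0.2  -3.38] w 0.0434 q7 0.68
turn rows 1 [ 4.7e-04  4.2e-04 -8.0e-05]
shift total [-9.1880e-02 -3.0729e-01  5.0000e-05] rows 7 each [-1.313e-02 -4.390e-02  1.000e-05]
```

>>> {"method": "move_arm", "body": {
  "jaw": [255,255,255,255,255,255,255,255],
  "dp": [
    [-0.008,-0.026,0],
    [-0.0135,-0.045,0],
    [-0.0135,-0.045,0],
    [-0.0135,-0.045,0],
    [-0.0135,-0.045,0],
    [-0.0135,-0.045,0],
    [-0.0135,-0.045,0],
    [-0.003,-0.011,0]
  ],
  "rotation": [
    [0,0,0],
    [0,0,0],
    [0,0,0],
    [0,0,0],
    [0,0,0],
    [0,0,0],
    [0,0,0],
    [0,0,0]
  ]
}}

```text
clock: 9.25
position: [0.5057, 0.0214, 0.0582]
tool_rot: [-3.14, -0.001, 2.888]
force: [0.5, 0.0, -3.9]
grip_width: 0.0432
```

>>> {"method": "move_arm", "body": {
  "jaw": [255,255,255,255,255,255],
  "dp": [
    [0,0,0.02],
    [0,0,0.03],
    [0,0,0.03],
    [0,0,0.015],
    [0,0,0.003],
    [0,0,0]
  ],
  "rotation": [
    [0,0,0],
    [0,0,0],
    [0,0,0],
    [0,0,0],
    [0,0,0],
    [0,0,0]
  ]
}}

```text
clock: 10.0
position: [0.5067, 0.0251, -0.0193]
tool_rot: [3.141, 0.0, 2.892]
force: [0.6, -0.7, -2.9]
grip_width: 0.0433
```

>>> {"method": "move_arm", "body": {
  "jaw": [255,255,255],
  "dp": [
    [0,0,0.0015],
    [0,0,0.0012],
    [0,0,0]
  ],
  "rotation": [
    [0,0,0],
    [0,0,0],
    [0,0,0]
  ]
}}

```text
clock: 10.38
position: [0.5066, 0.0248, -0.0215]
tool_rot: [3.141, 0.0, 2.891]
force: [0.4, 0.9, -3.0]
grip_width: 0.0429
```

>>> {"method": "move_arm", "body": {
  "jaw": [255,255,255],
  "dp": [
    [0,0,0.0012],
    [0,0,0.0008],
    [0,0,0]
  ],
  "rotation": [
    [0,0,0],
    [0,0,0],
    [0,0,0]
  ]
}}

```text
clock: 10.75
position: [0.5066, 0.0248, -0.0229]
tool_rot: [3.142, 0.0, 2.891]
force: [-2.1, 0.1, 10.8]
grip_width: 0.0434
```

It's in contact with the mat at 10.8 N. I'll release and rise.

>>> {"method": "move_arm", "body": {
  "jaw": [0,0,0,0,0,0,0,0,0],
  "dp": [
    [0,0,0],
    [0,0,0],
    [0,0,0],
    [0,0,0],
    [0,0,0],
    [0,0,-0.02],
    [0,0,-0.05],
    [0,0,-0.05],
    [0,0,0]
  ],
  "rotation": [
    [0,0,0],
    [0,0,0],
    [0,0,0],
    [0,0,0],
    [0,0,0],
    [0,0,0],
    [0,0,0],
    [0,0,0],
    [0,0,0]
  ]
}}

```text
clock: 11.88
position: [0.5083, 0.025, 0.0763]
tool_rot: [3.14, 0.005, 2.891]
force: [0.2, 0.0, 0.6]
grip_width: 0.0859
```

```bash
python3 -c "
from h import *
st();plan([.507,.025,.08],1.321)
a=grab_frame('top');b=grab_frame('side')
c=np.array([.5066,.0248,.032]);print(proj('top',c),proj('side',c))
cv2.imwrite('pics/s6.png',b);cv2.imwrite('pics/t6.png',a)
cv2.imwrite('pics/c6.png',np.hstack([crop(a,(300,240),50,75,8),crop(b,(312,260),50,75,8)]))
"
```

```text
11.88 [0.5083 0.025  0.0763] [3.14  0.005 2.891] F [0.22 0.04 0.6 ] w 0.0859 q7 1.12
turn rows 12 [1.400e-04 6.000e-05 4.165e-02]
shift total [-0.00037 -0.00155 -0.00461] rows 1 each [-0.00037 -0.00155 -0.00461]
[291.98136212 240.25647296] [311.59612665 252.87136457]
```

View pics/c6.png

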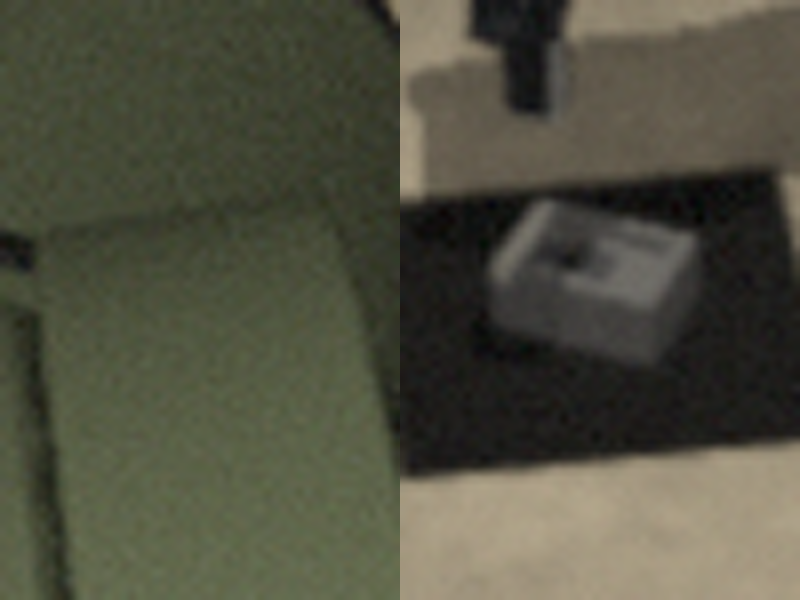

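```bash
python3 -c "
from h import *
f=lambda x,y:((x-400+.5)/8-.5+287,(y+.5)/8-.5+223)
q=[ray('side',f(*p),.032) for p in((540,200),(698,235),(655,305),(490,275))]
print(np.round(q,4),np.mean(q,0),yawof(q[0]-q[1]),yawof(q[3]-q[2]),np.linalg.norm(q[0]-q[1]),np.linalg.norm(q[3]-q[2]),np.linalg.norm(q[0]-q[3]))
print('nub',ray('side',f(573,255),.032))
c=np.array([.5066,.0248]);x=np.array([np.cos(-.25),np.sin(-.25)]);print('along x',(np.mean(q,0)[:2]-c)@x,'nub',(ray('side',f(573,255),.032)[:2]-c)@x)
s=bot.observe();print(s['qpos'])
"
```

```text
[[0.5326 0.0021 0.032 ]
 [0.4714 0.0165 0.032 ]
 [0.4818 0.0585 0.032 ]
 [0.5439 0.048  0.032 ]] [0.50741266 0.03128846 0.032     ] -0.23152087436058344 -0.1678577488937845 0.06286893509378191 0.06304626876651846 0.04729500368307279
nub [0.51551164 0.03317966 0.032     ]
along x -0.0008178802008234163 nub 0.006561437616511474
[-0.13027654  0.50996665 -0.04704914  2.00881352  0.03949935  0.62242903
  1.11708108]
```

>>> {"method": "move_arm", "body": {
  "jaw": [0,0,0,0,0,0,0,0,0,0],
  "dp": [
    [0,0,0],
    [0,0,0],
    [0,0,0],
    [0,0,0],
    [0,0,0],
    [0,0,0],
    [0,0,0],
    [0,0,0],
    [0,0,0],
    [0,0,0]
  ],
  "rotation": [
    [0,0,0.05],
    [0,0,0.05],
    [0,0,0.05],
    [0,0,0.05],
    [0,0,0.05],
    [0,0,0.05],
    [0,0,0.05],
    [0,0,0.05],
    [0,0,0.05],
    [0,0,0.05]
  ]
}}

```text
clock: 13.22
position: [0.5058, 0.0247, 0.072]
tool_rot: [-3.14, 0.001, 1.315]
force: [0.5, 0.4, -0.2]
grip_width: 0.0855
```

```bash
python3 -c "
from h import *
st();plan([.5458,.0148,.04],1.321)
p=np.array([.5083,.025,.0763]);d=np.array([.247,.969,0])
for o in (44,50):
  for z in (.03,.043): print(proj('side',p+d*o/1000+[0,0,z]).round(1))
"
```

```text
13.22 [0.5058 0.0247 0.072 ] [-3.140e+00  1.000e-03  1.315e+00] F [ 0.49  0.38 -0.18] w 0.0855 q7 -0.09
turn rows 1 [-0.00045  0.00029 -0.00177]
shift total [0.00031 0.05147 0.04005] rows 2 each [0.00016 0.02574 0.02003]
[304.3 241.3]
[304.2 237.6]
[303.5 242.6]
[303.3 238.9]
```

>>> {"method": "move_arm", "body": {
  "jaw": [0,0,0,0],
  "dp": [
    [0.0003,0.0257,0],
    [0,0.0257,0.02],
    [0,0,0.055],
    [0,0,0]
  ],
  "rotation": [
    [0,0,-0.0018],
    [0,0,0],
    [0,0,0],
    [0,0,0]
  ]
}}

```text
clock: 13.72
position: [0.544, 0.0146, 0.0101]
tool_rot: [-3.136, 0.002, 1.326]
force: [0.8, -0.1, 1.1]
grip_width: 0.0854
```

```bash
python3 -c "
from h import *
st()
a=grab_frame('top');b=grab_frame('side')
s=bot.observe();p=np.array(s['position']);y=Ro.from_euler('xyz',s['tool_rot']).apply([0,1,0])
t=p-y*.0425+[0,0,.043];print('A tip',t,proj('side',t),proj('top',t))
cv2.imwrite('pics/c7.png',np.hstack([crop(a,(300,240),50,75,8),crop(b,(312,250),50,75,8)]))
"
```

```text
13.72 [0.544  0.0146 0.0101] [-3.136e+00  2.000e-03  1.326e+00] F [ 0.83 -0.07  1.09] w 0.0854 q7 -0.02
A tip [0.50479549 0.0250007  0.05615147] [311.98335039 246.48580578] [291.29306994 238.59950891]
```

View pics/c7.png

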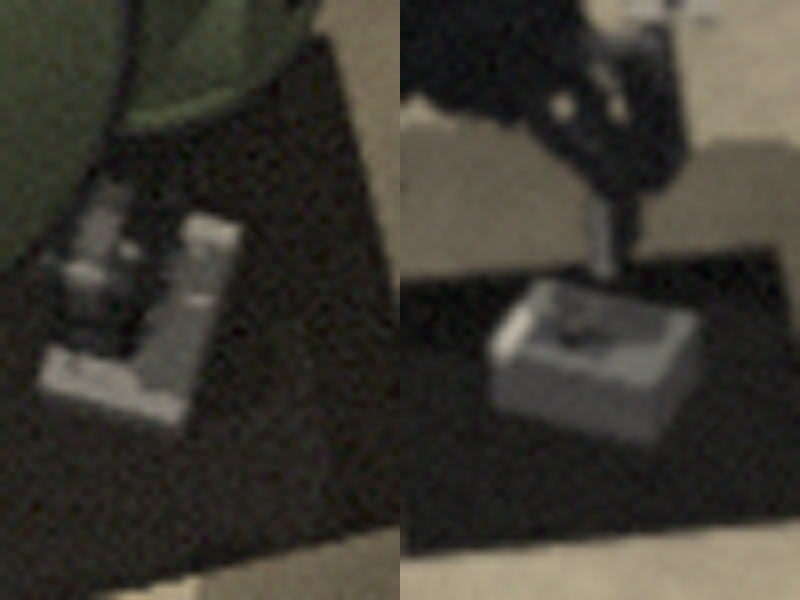

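```bash
python3 -c "
from h import *
s=bot.observe();p=np.array(s['position']);R=Ro.from_euler('xyz',s['tool_rot']);y=R.apply([0,1,0]);x=R.apply([1,0,0]);st()
for z in(.043,.075):
  for o in(-.0425,-.0545):
    for l in(-.011,.011):
      t=p+y*o+x*l+[0,0,z];u=proj('top',t);v=proj('side',t);print(z,o,l,'top crop',((u-[275,203])*8).round(),'side crop',((v-[287,213])*8+[400,0]).round())
"
python3 - <<'E'
import cv2,numpy as np
im=cv2.imread('pics/c7.png')[:450,:300]
g=np.clip(im.astype(float)*2.2+10,0,255).astype(np.uint8)
cv2.imwrite('pics/c8.png',cv2.resize(g,None,fx=1.3,fy=1.3))
E
```

```text
13.82 [0.546  0.0147 0.0131] [-3.141e+00  1.000e-03  1.326e+00] F [0.65 0.45 0.47] w 0.0851 q7 -0.02
0.043 -0.0425 -0.011 top crop [166. 294.] side crop [611. 251.]
0.043 -0.0425 0.011 top crop [ 95. 276.] side crop [588. 285.]
0.043 -0.0545 -0.011 top crop [155. 332.] side crop [642. 257.]
0.043 -0.0545 0.011 top crop [ 84. 314.] side crop [619. 292.]
0.075 -0.0425 -0.011 top crop [161. 268.] side crop [609. 181.]
0.075 -0.0425 0.011 top crop [ 87. 249.] side crop [586. 215.]
0.075 -0.0545 -0.011 top crop [149. 307.] side crop [640. 188.]
0.075 -0.0545 0.011 top crop [ 76. 288.] side crop [617. 222.]
```

View pics/c8.png

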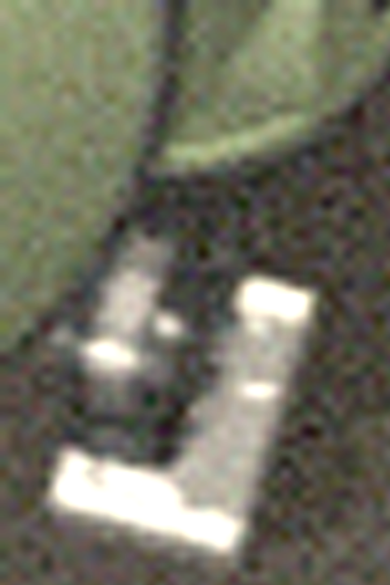

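The brightened crop shows finger A over the recess behind the nub. The light's back edge is at about (280,250) px and the finger tip at about (289,242), and both views agree within a few mm. I'll lower it in small steps, watching the force.

>>> {"method": "move_arm", "body": {
  "jaw": [0,0,0,0],
  "dp": [
    [0,0,0.015],
    [0,0,0.01],
    [0,0,0],
    [0,0,0]
  ],
  "rotation": [
    [0,0,0],
    [0,0,0],
    [0,0,0],
    [0,0,0]
  ]
}}

```text
clock: 14.32
position: [0.5465, 0.015, -0.007]
tool_rot: [3.141, -0.0, 1.326]
force: [-0.6, -0.1, 0.3]
grip_width: 0.0855
```

>>> {"method": "move_arm", "body": {
  "jaw": [0,0],
  "dp": [
    [0,0,0.002],
    [0,0,0]
  ],
  "rotation": [
    [0,0,0],
    [0,0,0]
  ]
}}

```text
clock: 14.58
position: [0.5465, 0.015, -0.0088]
tool_rot: [3.142, -0.0, 1.326]
force: [-0.7, 0.3, -0.9]
grip_width: 0.0854
```

>>> {"method": "move_arm", "body": {
  "jaw": [0,0],
  "dp": [
    [0,0,0.002],
    [0,0,0]
  ],
  "rotation": [
    [0,0,0],
    [0,0,0]
  ]
}}

```text
clock: 14.82
position: [0.5464, 0.015, -0.0105]
tool_rot: [-3.141, 0.0, 1.326]
force: [0.2, -0.5, 0.4]
grip_width: 0.0856
```

>>> {"method": "move_arm", "body": {
  "jaw": [0,0],
  "dp": [
    [0,0,0.0015],
    [0,0,0]
  ],
  "rotation": [
    [0,0,0],
    [0,0,0]
  ]
}}

```text
clock: 15.08
position: [0.5464, 0.015, -0.0118]
tool_rot: [-3.141, 0.0, 1.326]
force: [-1.0, 0.4, 0.1]
grip_width: 0.0856
```

>>> {"method": "move_arm", "body": {
  "jaw": [0,0],
  "dp": [
    [0,0,0.0015],
    [0,0,0]
  ],
  "rotation": [
    [0,0,0],
    [0,0,0]
  ]
}}

```text
clock: 15.32
position: [0.5464, 0.015, -0.0129]
tool_rot: [-3.142, 0.0, 1.326]
force: [0.4, -0.0, 0.2]
grip_width: 0.0855
```

>>> {"method": "move_arm", "body": {
  "jaw": [0,0],
  "dp": [
    [0,0,0.0015],
    [0,0,0]
  ],
  "rotation": [
    [0,0,0],
    [0,0,0]
  ]
}}

```text
clock: 15.58
position: [0.5464, 0.015, -0.0142]
tool_rot: [-3.141, 0.0, 1.326]
force: [0.5, -0.0, -0.3]
grip_width: 0.0852
```

>>> {"method": "move_arm", "body": {
  "jaw": [0,0],
  "dp": [
    [0,0,0.0012],
    [0,0,0]
  ],
  "rotation": [
    [0,0,0],
    [0,0,0]
  ]
}}

```text
clock: 15.82
position: [0.5464, 0.015, -0.0151]
tool_rot: [-3.142, 0.0, 1.326]
force: [0.0, -0.2, -0.1]
grip_width: 0.0851
```

>>> {"method": "move_arm", "body": {
  "jaw": [0,0],
  "dp": [
    [0,0,0.0012],
    [0,0,0]
  ],
  "rotation": [
    [0,0,0],
    [0,0,0]
  ]
}}

```text
clock: 16.08
position: [0.5464, 0.015, -0.0161]
tool_rot: [-3.141, 0.0, 1.326]
force: [-0.6, 0.5, -0.8]
grip_width: 0.0851
```

>>> {"method": "move_arm", "body": {
  "jaw": [0,0],
  "dp": [
    [0,0,0.0012],
    [0,0,0]
  ],
  "rotation": [
    [0,0,0],
    [0,0,0]
  ]
}}

```text
clock: 16.32
position: [0.5464, 0.015, -0.017]
tool_rot: [-3.142, 0.0, 1.326]
force: [-0.3, -0.2, -0.0]
grip_width: 0.0855
```

>>> {"method": "move_arm", "body": {
  "jaw": [0,0],
  "dp": [
    [0,0,0.0012],
    [0,0,0]
  ],
  "rotation": [
    [0,0,0],
    [0,0,0]
  ]
}}

```text
clock: 16.58
position: [0.5464, 0.015, -0.018]
tool_rot: [-3.141, 0.0, 1.326]
force: [-0.5, -0.2, 0.4]
grip_width: 0.0854
```

>>> {"method": "move_arm", "body": {
  "jaw": [0,0],
  "dp": [
    [0,0,0.0012],
    [0,0,0]
  ],
  "rotation": [
    [0,0,0],
    [0,0,0]
  ]
}}

```text
clock: 16.82
position: [0.5464, 0.015, -0.0189]
tool_rot: [-3.142, 0.0, 1.326]
force: [-0.8, -0.2, -0.1]
grip_width: 0.0854
```

>>> {"method": "move_arm", "body": {
  "jaw": [0,0],
  "dp": [
    [0,0,0.0012],
    [0,0,0]
  ],
  "rotation": [
    [0,0,0],
    [0,0,0]
  ]
}}

```text
clock: 17.08
position: [0.5464, 0.015, -0.0199]
tool_rot: [-3.141, 0.0, 1.326]
force: [0.4, 0.1, -0.1]
grip_width: 0.0857
```

>>> {"method": "move_arm", "body": {
  "jaw": [0,0],
  "dp": [
    [0,0,0.0012],
    [0,0,0]
  ],
  "rotation": [
    [0,0,0],
    [0,0,0]
  ]
}}

```text
clock: 17.32
position: [0.5464, 0.015, -0.0208]
tool_rot: [-3.142, 0.0, 1.326]
force: [-0.1, 0.6, -0.1]
grip_width: 0.0856
```

>>> {"method": "move_arm", "body": {
  "jaw": [0,0],
  "dp": [
    [0,0,0.0012],
    [0,0,0]
  ],
  "rotation": [
    [0,0,0],
    [0,0,0]
  ]
}}

```text
clock: 17.58
position: [0.5464, 0.015, -0.0218]
tool_rot: [-3.142, 0.0, 1.326]
force: [0.9, 0.1, -0.1]
grip_width: 0.0855
```

>>> {"method": "move_arm", "body": {
  "jaw": [0,0],
  "dp": [
    [0,0,0.0012],
    [0,0,0]
  ],
  "rotation": [
    [0,0,0],
    [0,0,0]
  ]
}}

```text
clock: 17.82
position: [0.5464, 0.015, -0.0228]
tool_rot: [-3.141, 0.0, 1.326]
force: [0.5, 0.1, -0.4]
grip_width: 0.0857
```

>>> {"method": "move_arm", "body": {
  "jaw": [0,0],
  "dp": [
    [0,0,0.0012],
    [0,0,0]
  ],
  "rotation": [
    [0,0,0],
    [0,0,0]
  ]
}}

```text
clock: 18.08
position: [0.5464, 0.015, -0.0237]
tool_rot: [-3.142, 0.0, 1.326]
force: [-0.2, -0.1, 0.4]
grip_width: 0.0853
```

```bash
python3 -c "
from h import *
st()
a=grab_frame('top');b=grab_frame('side')
i=np.clip(np.hstack([crop(a,(292,238),40,60,10),crop(b,(312,252),40,60,10)])*1.8,0,255)
cv2.imwrite('pics/c9.png',i)
"
```

```text
18.07 [ 0.5464  0.015  -0.0237] [-3.142  0.     1.326] F [-0.23 -0.15  0.35] w 0.0853 q7 -0.0[ WARN:0@2.284] global loadsave.cpp:1063 imwrite_ Unsupported depth image for selected encoder is fallbacked to CV_8U.
```

View pics/c9.png

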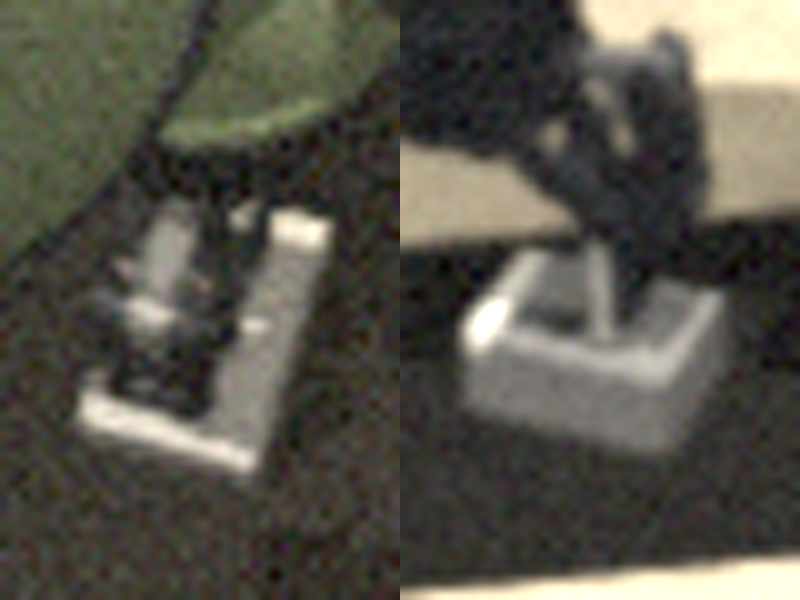

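The side view shows the tip going into the recess near its near rim (about (313,256)), with the nub to its left at about (308,254). The top view puts the finger about 4 mm towards light +y. I'll shift it 3 mm across and carry on down.

>>> {"method": "move_arm", "body": {
  "jaw": [0,0,0],
  "dp": [
    [-0.0038,0,0],
    [0,0,0.0012],
    [0,0,0]
  ],
  "rotation": [
    [0,0,0],
    [0,0,0],
    [0,0,0]
  ]
}}

```text
clock: 18.55
position: [0.5457, 0.012, -0.0247]
tool_rot: [-3.141, 0.0, 1.326]
force: [-0.5, -0.4, 0.1]
grip_width: 0.0851
```

>>> {"method": "move_arm", "body": {
  "jaw": [0,0],
  "dp": [
    [0,0,0.0012],
    [0,0,0]
  ],
  "rotation": [
    [0,0,0],
    [0,0,0]
  ]
}}

```text
clock: 18.8
position: [0.5457, 0.0121, -0.0257]
tool_rot: [-3.142, 0.0, 1.326]
force: [-0.5, -0.5, -0.0]
grip_width: 0.0854
```

>>> {"method": "move_arm", "body": {
  "jaw": [0,0],
  "dp": [
    [0,0,0.0012],
    [0,0,0]
  ],
  "rotation": [
    [0,0,0],
    [0,0,0]
  ]
}}

```text
clock: 19.05
position: [0.5458, 0.0121, -0.026]
tool_rot: [3.142, -0.0, 1.326]
force: [-2.1, 0.1, 13.9]
grip_width: 0.0853
```

Contact is at -0.026, which fits the recess floor. I'll rise 2.4 mm and push towards the lens (tool +y).

>>> {"method": "move_arm", "body": {
  "jaw": [0,0,0,0,0],
  "dp": [
    [0,0,-0.003],
    [0,0,0],
    [0,0.004,0],
    [0,0.004,0],
    [0,0,0]
  ],
  "rotation": [
    [0,0,0],
    [0,0,0],
    [0,0,0],
    [0,0,0],
    [0,0,0]
  ]
}}

```text
clock: 19.68
position: [0.5521, 0.0104, -0.0242]
tool_rot: [3.142, 0.0, 1.326]
force: [-1.5, 0.0, 0.5]
grip_width: 0.0855
```

>>> {"method": "move_arm", "body": {
  "jaw": [0,0,0],
  "dp": [
    [0,0.004,0],
    [0,0.004,0],
    [0,0,0]
  ],
  "rotation": [
    [0,0,0],
    [0,0,0],
    [0,0,0]
  ]
}}

```text
clock: 20.05
position: [0.5585, 0.0089, -0.0241]
tool_rot: [3.141, -0.0, 1.326]
force: [-0.4, -0.8, -0.4]
grip_width: 0.0855
```

>>> {"method": "move_arm", "body": {
  "jaw": [0,0,0],
  "dp": [
    [0,0.003,0],
    [0,0.003,0],
    [0,0,0]
  ],
  "rotation": [
    [0,0,0],
    [0,0,0],
    [0,0,0]
  ]
}}

```text
clock: 20.42
position: [0.5631, 0.0077, -0.0241]
tool_rot: [3.141, -0.0, 1.326]
force: [-0.0, 0.3, -0.9]
grip_width: 0.0855
```

>>> {"method": "move_arm", "body": {
  "jaw": [0,0,0],
  "dp": [
    [0,0.0015,0],
    [0,0,0],
    [0,0,0]
  ],
  "rotation": [
    [0,0,0],
    [0,0,0],
    [0,0,0]
  ]
}}

```text
clock: 20.8
position: [0.564, 0.0076, -0.0241]
tool_rot: [3.142, -0.0, 1.326]
force: [-0.5, 0.5, 0.2]
grip_width: 0.0855
```

>>> {"method": "move_arm", "body": {
  "jaw": [0,0,0],
  "dp": [
    [0,0.0015,0],
    [0,0,0],
    [0,0,0]
  ],
  "rotation": [
    [0,0,0],
    [0,0,0],
    [0,0,0]
  ]
}}

```text
clock: 21.18
position: [0.5651, 0.0072, -0.0242]
tool_rot: [-3.142, 0.0, 1.326]
force: [-1.1, 0.2, 0.3]
grip_width: 0.0854
```

```bash
python3 -c "
from h import *
F=[]
for i in range(6):
  b=grab_frame('side');s=bot.observe();F.append(s['force'])
print(np.mean(F,0));st()
cv2.imwrite('pics/s10.png',b)
c6=cv2.imread('pics/s6.png')
# light's position shift in the side view: nearest vertical/corner edges by template match of the back end of the light
t=c6[250:275,308:330]; r=cv2.matchTemplate(b[235:290,290:350],t,cv2.TM_CCOEFF_NORMED);print(cv2.minMaxLoc(r),'unmoved would be',(18,15))
t=c6[255:272,296:310]; r=cv2.matchTemplate(b[235:290,280:340],t,cv2.TM_CCOEFF_NORMED);print(cv2.minMaxLoc(r),'unmoved',(16,20))
"
```

```text
[-1.18335092  0.65022182  0.50630286]
21.48 [ 0.5651  0.0072 -0.0241] [-3.142 -0.     1.326] F [-1.31  0.95  0.9 ] w 0.0854 q7 0.01
(-0.8359999060630798, 0.9603778123855591, (35, 29), (18, 15)) unmoved would be (18, 15)
(-0.8370612263679504, 0.9314172863960266, (4, 37), (16, 20)) unmoved (16, 20)
```

>>> {"method": "move_arm", "body": {
  "jaw": [0,0,0],
  "dp": [
    [0,0.0015,0],
    [0,0,0],
    [0,0,0]
  ],
  "rotation": [
    [0,0,0],
    [0,0,0],
    [0,0,0]
  ]
}}

```text
clock: 21.85
position: [0.5664, 0.0069, -0.0241]
tool_rot: [3.141, 0.0, 1.326]
force: [-0.8, -1.2, -0.3]
grip_width: 0.0858
```

```bash
cat > chk.py <<'E'
from h import *
F=[]
for i in range(4):
  b=grab_frame('side');s=bot.observe();F.append(s['force'])
print(np.mean(F,0));st()
c6=cv2.imread('pics/s6.png')
def sub(t,w):
  r=cv2.matchTemplate(w,t,cv2.TM_CCOEFF_NORMED);_,v,_,(x,y)=cv2.minMaxLoc(r)
  f=lambda a,b,c:(a-c)/(2*(a-2*b+c)); return round(v,3),round(x+f(r[y,x-1],r[y,x],r[y,x+1]),2),round(y+f(r[y-1,x],r[y,x],r[y+1,x]),2)
print(sub(c6[250:275,308:330],b[235:290,290:350]),'unmoved (18,15)');print(sub(c6[255:272,296:310],b[235:290,280:340]),'unmoved (16,20)')
E
python3 chk.py
```

```text
[-1.00201578 -0.26125055  0.38626835]
22.05 [ 0.5664  0.0069 -0.0241] [ 3.141 -0.     1.326] F [-0.17 -0.1   0.44] w 0.0854 q7 0.01
(0.953, np.float32(17.57), np.float32(14.86)) unmoved (18,15)
(0.928, np.float32(15.37), np.float32(19.83)) unmoved (16,20)
```

>>> {"method": "move_arm", "body": {
  "jaw": [0,0,0],
  "dp": [
    [0,0.003,0],
    [0,0,0],
    [0,0,0]
  ],
  "rotation": [
    [0,0,0],
    [0,0,0],
    [0,0,0]
  ]
}}

```text
clock: 22.42
position: [0.5688, 0.0062, -0.0241]
tool_rot: [3.141, 0.0, 1.326]
force: [-0.7, -1.0, -0.2]
grip_width: 0.0855
```

```bash
python3 chk.py
```

```text
[-0.10917074  0.08352788  0.25221656]
22.62 [ 0.5687  0.0063 -0.0241] [3.141 0.    1.326] F [-0.43  1.28  0.15] w 0.0853 q7 0.01
(0.953, np.float32(16.81), np.float32(14.64)) unmoved (18,15)
(0.925, np.float32(14.75), np.float32(19.76)) unmoved (16,20)
```

The light moved about 3 mm along with the finger over the last push, so the nub is at its end stop. I'll back off, rise, and centre over the light for the end-on grasp.

>>> {"method": "move_arm", "body": {
  "jaw": [0,0,0,0,0,0,0],
  "dp": [
    [0,-0.004,0],
    [0,0,-0.03],
    [0,0,-0.03],
    [0,-0.03,0],
    [0,-0.03,0],
    [0.0037,-0.0119,0],
    [0,0,0]
  ],
  "rotation": [
    [0,0,0],
    [0,0,0],
    [0,0,0],
    [0,0,0],
    [0,0,0],
    [0,0,0],
    [0,0,0]
  ]
}}

```text
clock: 23.5
position: [0.5106, 0.0244, 0.024]
tool_rot: [3.141, -0.0, 1.327]
force: [0.0, 0.2, -0.2]
grip_width: 0.0855
```

```bash
python3 -c "
from h import *
exec(open('chk.py').read())
f=lambda x,y,ox,oy:((x+.5)/8-.5+ox,(y+.5)/8-.5+oy)
B=lambda x,y,z:ray('top',f(x-400,y,386,216),z)
SB=lambda x,y,z:ray('side',f(x-400,y-400,296,193),z)
print('bolt top',B(475,210,.003),'side',SB(600,562,.003))
# top view: light mask
a=grab_frame('top');cv2.imwrite('pics/t11.png',a);cv2.imwrite('pics/s11.png',b)
"
```

```text
[ 0.18588881 -0.45119375 -0.1117505 ]
23.7 [0.5111 0.0236 0.0238] [3.141 0.    1.326] F [-0.19 -1.05 -0.38] w 0.0853 q7 -0.04
(0.934, np.float32(16.37), np.float32(15.04)) unmoved (18,15)
(0.928, np.float32(14.76), np.float32(19.76)) unmoved (16,20)
bolt top [ 0.5130101  -0.22968789  0.003     ] side [ 0.5130537  -0.22670055  0.003     ]
```

>>> {"method": "move_arm", "body": {
  "jaw": [0,0,0,0,0],
  "dp": [
    [0,0,0.02],
    [0,0,0.02],
    [0,0,0.02],
    [0,0,0.01],
    [0,0,0]
  ],
  "rotation": [
    [0,0,0],
    [0,0,0],
    [0,0,0],
    [0,0,0],
    [0,0,0]
  ]
}}

```text
clock: 24.38
position: [0.51, 0.0237, -0.0328]
tool_rot: [-3.141, 0.001, 1.326]
force: [0.4, 0.8, -0.0]
grip_width: 0.0853
```

>>> {"method": "move_arm", "body": {
  "jaw": [255,255,255,255,255,255],
  "dp": [
    [0,0,0],
    [0,0,0],
    [0,0,0],
    [0,0,0],
    [0,0,0],
    [0,0,0]
  ],
  "rotation": [
    [0,0,0],
    [0,0,0],
    [0,0,0],
    [0,0,0],
    [0,0,0],
    [0,0,0]
  ],
  "squeeze": 30
}}

```text
clock: 25.12
position: [0.5109, 0.0239, -0.0315]
tool_rot: [3.141, -0.0, 1.326]
force: [-0.9, -0.3, 8.1]
grip_width: 0.0632
```

>>> {"method": "move_arm", "body": {
  "jaw": [255,255,255,255,255,255],
  "dp": [
    [0,0,-0.005],
    [0,0,-0.015],
    [0,0,-0.03],
    [0,0,-0.03],
    [0,0,-0.02],
    [0,0,0]
  ],
  "rotation": [
    [0,0,0],
    [0,0,0],
    [0,0,0],
    [0,0,0],
    [0,0,0],
    [0,0,0]
  ]
}}

```text
clock: 25.88
position: [0.511, 0.0242, 0.0489]
tool_rot: [3.14, -0.001, 1.327]
force: [0.9, 0.2, -3.3]
grip_width: 0.0637
```

```bash
python3 -c "
from h import *
st();plan([.518,-.268,.048],1.696)
"
```

```text
25.88 [0.511  0.0242 0.0489] [ 3.140e+00 -1.000e-03  1.327e+00] F [ 0.93  0.18 -3.27] w 0.0637 q7 -0.06
turn rows 3 [ 1.90e-04 -6.00e-05 -3.92e-02]
shift total [-0.36349 -0.03695  0.00108] rows 8 each [-0.04544 -0.00462  0.00014]
```

>>> {"method": "move_arm", "body": {
  "jaw": [255,255,255,255,255],
  "dp": [
    [0,0,0],
    [0,0,0],
    [0,0,0],
    [0,0,0],
    [-0.022,-0.0022,0]
  ],
  "rotation": [
    [0,0,-0.029],
    [0,0,-0.0295],
    [0,0,-0.0295],
    [0,0,-0.0295],
    [0,0,0]
  ]
}}

```text
clock: 26.5
position: [0.5105, 0.0067, 0.0471]
tool_rot: [-3.141, -0.001, 1.698]
force: [-0.0, 0.4, -4.2]
grip_width: 0.0636
```

>>> {"method": "move_arm", "body": {
  "jaw": [255,255,255,255,255,255,255,255,255],
  "dp": [
    [-0.045,-0.0046,0],
    [-0.045,-0.0046,0],
    [-0.045,-0.0046,0],
    [-0.045,-0.0046,0],
    [-0.045,-0.0046,0],
    [-0.045,-0.0046,0],
    [-0.045,-0.0046,0],
    [-0.0265,-0.0026,0],
    [0,0,0]
  ],
  "rotation": [
    [0,0,0],
    [0,0,0],
    [0,0,0],
    [0,0,0],
    [0,0,0],
    [0,0,0],
    [0,0,0],
    [0,0,0],
    [0,0,0]
  ]
}}

```text
clock: 27.62
position: [0.5163, -0.2701, 0.0474]
tool_rot: [-3.141, 0.0, 1.692]
force: [0.3, 0.6, -3.9]
grip_width: 0.0635
```

```bash
python3 -c "
from h import *
st();plan([.518,-.268,.01],1.696)
"
```

```text
27.62 [ 0.5163 -0.2701  0.0474] [-3.141  0.     1.692] F [ 0.33  0.59 -3.85] w 0.0635 q7 0.7
turn rows 1 [-2.30e-04  7.00e-05 -1.24e-03]
shift total [0.00231 0.00238 0.04673] rows 1 each [0.00231 0.00238 0.04673]
```

>>> {"method": "move_arm", "body": {
  "jaw": [255,255,255,255],
  "dp": [
    [0.0023,0.0024,0.02],
    [0,0,0.025],
    [0,0,0.007],
    [0,0,0]
  ],
  "rotation": [
    [0,0,-0.0012],
    [0,0,0],
    [0,0,0],
    [0,0,0]
  ]
}}

```text
clock: 28.12
position: [0.5187, -0.2655, 0.0058]
tool_rot: [-3.141, -0.001, 1.7]
force: [0.0, -0.0, -4.0]
grip_width: 0.0631
```

```bash
python3 -c "
from h import *
st()
a=grab_frame('top');b=grab_frame('side')
cv2.imwrite('pics/t12.png',a);cv2.imwrite('pics/s12.png',b)
P=lambda n,x,y,z:proj(n,[.518+np.cos(.125)*x-np.sin(.125)*y,-.268+np.sin(.125)*x+np.cos(.125)*y,z])
u=cv2.resize(a[200:280,370:450],None,fx=5,fy=5,interpolation=cv2.INTER_CUBIC)
v=cv2.resize(b[165:245,280:360],None,fx=5,fy=5,interpolation=cv2.INTER_CUBIC)
ref=cv2.imread('pics/s0.png') if False else cv2.imread('pics/side0.png')
w=cv2.resize(ref[180:220,300:340],None,fx=5,fy=5,interpolation=cv2.INTER_CUBIC)
w2=cv2.resize(b[180:220,300:340],None,fx=5,fy=5,interpolation=cv2.INTER_CUBIC)
cv2.imwrite('pics/c12.png',np.vstack([np.hstack([u,v]),np.hstack([w,w2,np.zeros((200,400,3),np.uint8)])]))
for y in(-22,22):
  for x in(-32,32):
    for z in(.040,.068): print(x,y,z,'top',(P('top',x/1e3,y/1e3,z)-[370,200]).__mul__(5).round(),'side',(P('side',x/1e3,y/1e3,z)-[280,165]).__mul__(5).round()+[400,0])
"
```

```text
28.12 [ 0.5187 -0.2655  0.0058] [-3.141e+00 -1.000e-03  1.700e+00] F [ 0.04 -0.   -3.97] w 0.0631 q7 0.72
-32 -22 0.04 top [273. 242.] side [650. 140.]
-32 -22 0.068 top [286. 229.] side [650. 105.]
32 -22 0.04 top [251. 114.] side [556. 142.]
32 -22 0.068 top [264.  98.] side [554. 106.]
-32 22 0.04 top [182. 252.] side [650. 176.]
-32 22 0.068 top [193. 239.] side [650. 140.]
32 22 0.04 top [161. 124.] side [554. 177.]
32 22 0.068 top [172. 108.] side [553. 141.]
```

View pics/c12.png

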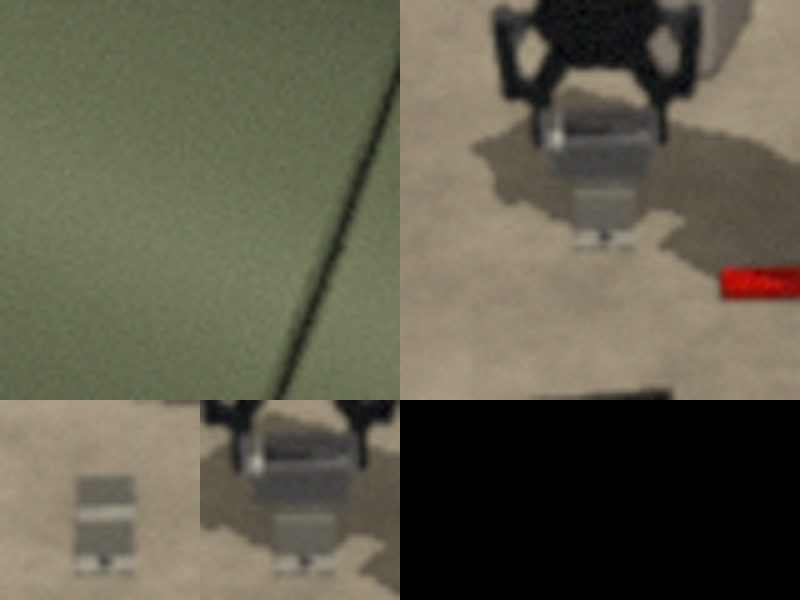

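The top view is blocked by the arm. In the side view the light hangs just above the bracket with its lens end, the bright edge, at the left. The light spans columns 553 to 650, and the bracket's near wall 572 to 635 with its bolt at (604,237). I'll compare these offsets with the prediction.

```bash
python3 -c "
from h import *
st()
P=lambda x,y,z:(proj('side',[.518+np.cos(.125)*x-np.sin(.125)*y,-.268+np.sin(.125)*x+np.cos(.125)*y,z])-[280,165])*5+[400,0]
print('wall top near',P(-.02,.029,.032),P(.02,.029,.032),'far',P(-.02,-.029,.032),P(.02,-.029,.032),'foot',P(-.02,.047,0),P(.02,.047,0),'foot top inner',P(0,.029,.003),'light near top',P(0,.022,.068),'per mm',P(0,.001,0)-P(0,0,0))
b=cv2.imread('pics/s12.png').max(2).astype(float);c=cv2.imread('pics/side0.png').max(2).astype(float)
cols=slice(316,326)
for n,i in(('now',b),('ref',c)): print(n,list(zip(range(183,218),i[183:218,cols].mean(1).round().astype(int))))
for r,n,i in((198,'light row',b),(208,'wall row',b),(208,'wall ref',c)): print(n,r,list(zip(range(305,336),i[r-2:r+3,305:336].mean(0).round().astype(int))))
"
```

```text
28.23 [ 0.5191 -0.2661  0.0066] [3.141 0.    1.699] F [-0.19 -0.47 -2.25] w 0.0634 q7 0.72
wall top near [632.59553173 192.04134348] [572.49365076 192.71685941] far [632.19728229 145.09218305] [573.57924059 145.76104981] foot [633.19268075 247.02463956] [573.24412257 247.6864208 ] foot top inner [603.24601764 228.44889855] light near top [601.69342294 140.92430767] per mm [-0.00554263  0.81836437]
now [(183, np.int64(140)), (184, np.int64(118)), (185, np.int64(100)), (186, np.int64(84)), (187, np.int64(70)), (188, np.int64(62)), (189, np.int64(66)), (190, np.int64(60)), (191, np.int64(58)), (192, np.int64(83)), (193, np.int64(86)), (194, np.int64(75)), (195, np.int64(69)), (196, np.int64(68)), (197, np.int64(70)), (198, np.int64(70)), (199, np.int64(72)), (200, np.int64(77)), (201, np.int64(89)), (202, np.int64(96)), (203, np.int64(113)), (204, np.int64(107)), (205, np.int64(99)), (206, np.int64(100)), (207, np.int64(98)), (208, np.int64(98)), (209, np.int64(97)), (210, np.int64(99)), (211, np.int64(122)), (212, np.int64(130)), (213, np.int64(139)), (214, np.int64(126)), (215, np.int
[... 2174 characters left out ...]
3))]
wall ref 208 [(305, np.int64(157)), (306, np.int64(155)), (307, np.int64(153)), (308, np.int64(152)), (309, np.int64(151)), (310, np.int64(151)), (311, np.int64(150)), (312, np.int64(152)), (313, np.int64(149)), (314, np.int64(135)), (315, np.int64(110)), (316, np.int64(105)), (317, np.int64(105)), (318, np.int64(105)), (319, np.int64(103)), (320, np.int64(103)), (321, np.int64(104)), (322, np.int64(103)), (323, np.int64(104)), (324, np.int64(101)), (325, np.int64(105)), (326, np.int64(119)), (327, np.int64(141)), (328, np.int64(150)), (329, np.int64(150)), (330, np.int64(152)), (331, np.int64(153)), (332, np.int64(152)), (333, np.int64(151)), (334, np.int64(149)), (335, np.int64(153))]
```

Relative to the bracket in the same view, the light needs about 4 mm towards -y. Along x it is good. I'll shift and lower between the walls, watching the force.

>>> {"method": "move_arm", "body": {
  "jaw": [255,255,255,255,255],
  "dp": [
    [-0.005,-0.0012,0],
    [0,0,0],
    [0,0,0.005],
    [0,0,0.005],
    [0,0,0]
  ],
  "rotation": [
    [0,0,0],
    [0,0,0],
    [0,0,0],
    [0,0,0],
    [0,0,0]
  ]
}}

```text
clock: 28.85
position: [0.5182, -0.2702, -0.0022]
tool_rot: [-3.141, -0.0, 1.699]
force: [-0.5, 0.6, -2.7]
grip_width: 0.0633
```

>>> {"method": "move_arm", "body": {
  "jaw": [255,255,255,255],
  "dp": [
    [0,0,0.003],
    [0,0,0.003],
    [0,0,0.003],
    [0,0,0]
  ],
  "rotation": [
    [0,0,0],
    [0,0,0],
    [0,0,0],
    [0,0,0]
  ]
}}

```text
clock: 29.35
position: [0.5183, -0.2703, -0.0091]
tool_rot: [-3.141, -0.0, 1.699]
force: [0.1, -0.1, -4.0]
grip_width: 0.063
```

>>> {"method": "move_arm", "body": {
  "jaw": [255,255,255,255],
  "dp": [
    [0,0,0.003],
    [0,0,0.003],
    [0,0,0.003],
    [0,0,0]
  ],
  "rotation": [
    [0,0,0],
    [0,0,0],
    [0,0,0],
    [0,0,0]
  ]
}}

```text
clock: 29.85
position: [0.5183, -0.2703, -0.0164]
tool_rot: [-3.141, -0.0, 1.699]
force: [-0.4, 0.6, -3.8]
grip_width: 0.0633
```

The light is now about 13 mm below the wall tops without contact, so it's between the walls. I'll continue to the floor.

>>> {"method": "move_arm", "body": {
  "jaw": [255,255,255,255],
  "dp": [
    [0,0,0.004],
    [0,0,0.004],
    [0,0,0.004],
    [0,0,0]
  ],
  "rotation": [
    [0,0,0],
    [0,0,0],
    [0,0,0],
    [0,0,0]
  ]
}}

```text
clock: 30.35
position: [0.5182, -0.2703, -0.0261]
tool_rot: [-3.141, -0.0, 1.699]
force: [0.1, 0.6, -3.3]
grip_width: 0.0635
```

>>> {"method": "move_arm", "body": {
  "jaw": [255,255,255],
  "dp": [
    [0,0,0.0015],
    [0,0,0.0015],
    [0,0,0]
  ],
  "rotation": [
    [0,0,0],
    [0,0,0],
    [0,0,0]
  ]
}}

```text
clock: 30.72
position: [0.5183, -0.2703, -0.0282]
tool_rot: [-3.141, -0.0, 1.699]
force: [-0.6, -0.0, -2.9]
grip_width: 0.0631
```

>>> {"method": "move_arm", "body": {
  "jaw": [255,255,255],
  "dp": [
    [0,0,0.001],
    [0,0,0.0005],
    [0,0,0]
  ],
  "rotation": [
    [0,0,0],
    [0,0,0],
    [0,0,0]
  ]
}}

```text
clock: 31.1
position: [0.5184, -0.2703, -0.0293]
tool_rot: [3.142, 0.0, 1.699]
force: [0.0, -0.7, -3.5]
grip_width: 0.0631
```

>>> {"method": "move_arm", "body": {
  "jaw": [255,255,255],
  "dp": [
    [0,0,0.001],
    [0,0,0],
    [0,0,0]
  ],
  "rotation": [
    [0,0,0],
    [0,0,0],
    [0,0,0]
  ]
}}

```text
clock: 31.48
position: [0.5185, -0.2704, -0.0295]
tool_rot: [3.141, 0.0, 1.699]
force: [-3.2, 2.8, 10.7]
grip_width: 0.063
```

Floor contact at -0.0295, as predicted. I'll release, rise, and move aside so the top camera can see.

>>> {"method": "move_arm", "body": {
  "jaw": [0,0,0,0,0,0,0,0,0,0],
  "dp": [
    [0,0,0],
    [0,0,0],
    [0,0,0],
    [0,0,0],
    [0,0,0],
    [0,0,-0.01],
    [0,0,-0.03],
    [0,0,-0.05],
    [0,0,-0.06],
    [0,0,-0.06]
  ],
  "rotation": [
    [0,0,0],
    [0,0,0],
    [0,0,0],
    [0,0,0],
    [0,0,0],
    [0,0,0],
    [0,0,0],
    [0,0,0],
    [0,0,0],
    [0,0,0]
  ]
}}

```text
clock: 32.72
position: [0.5182, -0.2703, 0.14]
tool_rot: [3.141, 0.0, 1.699]
force: [1.0, 0.7, 0.0]
grip_width: 0.0853
```

>>> {"method": "move_arm", "body": {
  "jaw": [0,0,0,0,0,0,0,0],
  "dp": [
    [0.05,0,0],
    [0.05,0,0],
    [0.05,0,0],
    [0.05,0,0],
    [0.05,0,0],
    [0.05,0,0],
    [0.05,0,0],
    [0,0,0]
  ],
  "rotation": [
    [0,0,0],
    [0,0,0],
    [0,0,0],
    [0,0,0],
    [0,0,0],
    [0,0,0],
    [0,0,0],
    [0,0,0]
  ]
}}

```text
clock: 33.72
position: [0.4823, 0.0101, 0.1383]
tool_rot: [3.141, -0.001, 1.703]
force: [0.2, -1.0, 0.5]
grip_width: 0.0853
```

```bash
python3 -c "
from h import *
st()
a=grab_frame('top');b=grab_frame('side')
cv2.imwrite('pics/t13.png',a);cv2.imwrite('pics/s13.png',b)
# profiles: top image, value map around the bracket
print(a[220:262,392:432].max(2)[::2,::1].tolist().__str__().replace('], [','\n'))
P=lambda x,y,z:proj('top',[.5185+np.cos(.128)*x-np.sin(.128)*y,-.2703+np.sin(.128)*x+np.cos(.128)*y,z])
for n,q in dict(nub_on=(.02,0,.034),nub_off=(.008,0,.034),c=(0,0,.034),lensR=(.032,-.022,.034),lensL=(.032,.022,.034),backL=(-.032,.022,.034),backR=(-.032,-.022,.034)).items(): print(n,P(*q).round(1))
"
```

```text
33.73 [0.4823 0.0101 0.1383] [ 3.141e+00 -1.000e-03  1.703e+00] F [ 0.16 -0.99  0.46] w 0.0853 q7 0.13
[[148, 148, 155, 152, 160, 154, 160, 160, 160, 157, 157, 155, 151, 147, 146, 146, 143, 148, 146, 142, 145, 143, 148, 150, 149, 148, 152, 153, 148, 147, 143, 145, 151, 146, 151, 145, 151, 149, 147, 148
146, 147, 148, 149, 154, 154, 154, 153, 152, 155, 152, 151, 147, 151, 145, 140, 143, 142, 142, 143, 141, 144, 147, 148, 146, 148, 147, 151, 147, 148, 152, 147, 147, 148, 152, 149, 148, 149, 149, 154
147, 147, 150, 148, 146, 150, 152, 151, 149, 152, 149, 146, 144, 145, 142, 147, 158, 165, 165, 168, 176, 177, 183, 187, 185, 184, 193, 194, 183, 161, 144, 146, 151, 145, 148, 145, 144, 142, 144, 147
150, 151, 151, 147, 152, 147, 150, 152, 155, 154, 124, 158, 194, 196, 192, 194, 190, 193, 190, 193, 194, 193, 180, 157, 144, 145, 138, 140, 135, 131, 139, 139, 144, 141, 143, 141, 139, 143, 141, 142
155, 150, 149, 152, 149, 154, 157, 159, 147, 98, 56, 84, 118, 125, 116, 110, 106, 84, 74, 78, 90, 93, 84, 97, 105, 110, 87, 98, 111, 121, 131, 138, 139, 135, 141, 138, 139, 140, 141, 147
155, 157, 15
[... 2483 characters left out ...]
0, 148, 149, 149, 154, 148, 144, 141, 146, 144, 147, 146, 148, 148, 152, 146, 145, 142, 143, 143, 142, 142, 143, 146, 142, 140, 143, 141, 141, 140, 141, 146, 143
151, 151, 150, 152, 148, 150, 152, 147, 143, 148, 149, 146, 146, 151, 145, 143, 146, 148, 142, 143, 147, 141, 150, 142, 144, 144, 140, 145, 140, 139, 138, 141, 135, 138, 140, 144, 143, 147, 150, 143
155, 156, 152, 151, 155, 153, 146, 149, 146, 150, 144, 149, 147, 146, 147, 151, 146, 145, 142, 142, 144, 145, 139, 142, 144, 141, 138, 142, 138, 137, 135, 138, 141, 136, 142, 140, 142, 145, 144, 143]]
nub_on [412.4 228.9]
nub_off [413.2 233.7]
c [413.8 236.9]
lensR [420.5 223.2]
lensL [402.7 225.2]
backL [406.9 250.7]
backR [424.9 248.6]
```

The light sits between the walls with its lens rim towards the wiper. I'll measure the nub's place along the light's axis at subpixel level, with the picture from the dock (off) as reference.

```bash
cat > prof.py <<'E'
from h import *
def prof(im,c,yaw,z,w=.004):
    xs=np.arange(-.042,.0421,.001);out=[]
    for x in xs:
        v=[]
        for y in np.linspace(-w,w,9):
            u=proj("top",[c[0]+np.cos(yaw)*x-np.sin(yaw)*y,c[1]+np.sin(yaw)*x+np.cos(yaw)*y,z])
            v.append(cv2.getRectSubPix(im,(1,1),(float(u[0]),float(u[1])))[0,0])
        out.append(np.mean(v))
    return xs,np.array(out)
fr=np.mean([grab_frame("top").max(2).astype(np.float32) for _ in range(8)],0).astype(np.float32)
for n,im,c,yaw in(("dock",cv2.imread("pics/top0.png").max(2).astype(np.float32),(.4965,.280),-.245),("now",fr,(.5185,-.2703),.128)):
    for w,dy in((.004,0),):
        xs,p=prof(im,c,yaw,.034,w);print(n,[(int(round(x*1000)),int(v)) for x,v in zip(xs,p)])
E
python3 prof.py
```

```text
dock [(-42, 170), (-41, 170), (-40, 168), (-39, 165), (-38, 159), (-37, 145), (-36, 125), (-35, 105), (-34, 86), (-33, 74), (-32, 75), (-31, 85), (-30, 96), (-29, 103), (-28, 105), (-27, 105), (-26, 102), (-25, 100), (-24, 99), (-23, 101), (-22, 103), (-21, 103), (-20, 104), (-19, 103), (-18, 103), (-17, 104), (-16, 104), (-15, 104), (-14, 102), (-13, 101), (-12, 103), (-11, 104), (-10, 103), (-9, 99), (-8, 93), (-7, 84), (-6, 75), (-5, 69), (-4, 67), (-3, 68), (-2, 68), (-1, 69), (0, 68), (1, 67), (2, 65), (3, 62), (4, 57), (5, 54), (6, 58), (7, 68), (8, 74), (9, 74), (10, 72), (11, 70), (12, 66), (13, 64), (14, 67), (15, 69), (16, 70), (17, 70), (18, 69), (19, 68), (20, 67), (21, 67), (22, 69), (23, 75), (24, 87), (25, 106), (26, 129), (27, 151), (28, 164), (29, 167), (30, 164), (31, 156), (32, 144), (33, 133), (34, 133), (35, 145), (36, 159), (37, 166), (38, 169), (39, 169), (40, 169), (41, 169), (42, 167)]
now [(-42, 143), (-41, 143), (-40, 141), (-39, 133), (-38, 124), (-37, 100), (-36, 75), (-35, 58), (-34, 57), (-33, 59), (-32, 73), (-31, 91), (-30, 106), (-29, 112), (-28, 116), (-27, 115), (-26, 114), (-25, 114), (-24, 114), (-23, 115), (-22, 114), (-21, 114), (-20, 114), (-19, 114), (-18, 114), (-17, 114), (-16, 114), (-15, 114), (-14, 114), (-13, 114), (-12, 114), (-11, 114), (-10, 113), (-9, 109), (-8, 103), (-7, 93), (-6, 82), (-5, 76), (-4, 76), (-3, 75), (-2, 75), (-1, 75), (0, 76), (1, 76), (2, 77), (3, 77), (4, 76), (5, 76), (6, 76), (7, 76), (8, 76), (9, 76), (10, 76), (11, 77), (12, 77), (13, 76), (14, 74), (15, 69), (16, 60), (17, 52), (18, 58), (19, 72), (20, 86), (21, 87), (22, 86), (23, 87), (24, 94), (25, 107), (26, 140), (27, 175), (28, 191), (29, 191), (30, 190), (31, 184), (32, 177), (33, 167), (34, 155), (35, 145), (36, 143), (37, 143), (38, 143), (39, 144), (40, 144), (41, 144), (42, 144)]
```

The nub's dark edge moved from +5 mm (dock, off) to +17 mm now, so it travelled the full 12 mm. The light's rim and back edge lie within about 1 mm of the predicted place. I'm handing in.

```bash
python3 -c "
from h import *
from workcell import workorder
a=cv2.imread('pics/top0.png').astype(int);b=grab_frame('top').astype(int)
for n,(x,y,r) in dict(scraper=(385,305,40),block=(233,306,18),funnel=(95,265,30),jug=(530,245,55)).items(): print(n,np.abs(a-b)[y-r:y+r,x-r:x+r].max(2).__gt__(50).sum())
st();print(workorder.job_done())"
```

```text
scraper 0
block 1070
funnel 13
jug 0
34.27 [0.4826 0.007  0.1378] [-3.141  0.     1.699] F [ 0.65 -0.64  0.47] w 0.0854 q7 0.13
the job is handed in; nothing more can be done
None
```

The light is in the steel bracket, flat and switched on, with its lens towards the wiper arm. I handed the job in at 34.3 s; no verdict was reported.

- **What I did:**
  - I gripped the light by its long sides in the dock, set it on the mat and let go.
  - I slid the switch with one fingertip until the light itself began to move, which meant the switch was at its end stop.
  - I then picked the light up by its ends, lowered it between the bracket walls and released it.
- **Final checks:**
  - In the top view the switch sits about 12 mm from its starting place, so it is fully on.
  - The light's ends lie within about 1 mm of where I aimed along the bracket.
  - Across the bracket I had no separate measurement. It went down between the walls without touching them, which leaves at most 4 mm of play.
  - The arm is clear of everything and the gripper is open.
- **What went wrong or disagreed:**
  - The first grasp closed on nothing, because the real fingertips sit 30 to 40 mm higher than the reported tool position. The light did not move; I reopened and went deeper.
  - The side and top cameras disagreed by up to 8 mm in y, so I used relative readings and contact forces for the placing.
  - The before-and-after picture comparison showed no change at the jug or scraper and almost none at the funnel. It did flag the wooden block's area. I think that is the arm or its shadow there, since the gripper never went near the block, but I did not confirm it.

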